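# Find the underfilled chocolate box by tipping and set it aside

## Robot

A 6-joint arm with a two-finger parallel gripper is mounted at the origin on a cart in front of the work surface, level with it; the furniture and walls round the work are solid. World frame = base frame: x ahead of the robot, y to its left, z up, the work surface at z = 0. Lengths are in m, angles in rad, forces in N, time in s.
With the tool pointing down it reaches from about 0.3 to 0.875 m from the base axis. Payload 6.4 kg.
Tool frame: the origin (TCP) lies between the finger pads; the fingertips stand 8 mm ahead of it and the grasp point (between the pads) lies 11 mm behind it; z points along the fingers, x is the direction in which the jaws open and shut, and the axes are right-handed (so a half turn about z gives the same grasp; the last joint's range is limited). The gripper opens to 85 mm and grips with 20 to 120 N. Pads are 22 mm wide; open, the fingers measure 114 mm over their backs; the gripper's body (76 mm by 85 mm) begins 54 mm behind the grasp point. The pads swing forward as they close: fully open they stand 13 mm farther back than shut.
Start: joints at [0.9, 0.181, 1.607, -0, 1.354, -0.206], TCP at [0.258, 0.514, 0.239] pointing down, gripper open.
Joint ranges: [-2.99, 2.99], [-0.89, 2.07], [0.3, 2.58], [-1.14, 4.28], [0, 2.63], [-3.12, 3.12]. Speed limits (rad/s): [2.57, 2.57, 3.01, 3.14, 3.14, 3.14].

## Interface

Orientations are given as a unit quaternion [w, x, y, z].
In Python, from bench import ctrl gives the robot as it stands.
- The arm moves only by the tool drive_tool, never from a script. Its argument "commands" is a list of rows, each an object of numbers: "gripper": the closure, from 0 (fully open) to 1 (shut); "dx", "dy", "dz": the shift along the tool's x, y, z in cm; "turn": the turn about the tool's z in degrees. A call has 1 to 20 rows; each row is the pose to reach, as a shift and turn from the pose commanded when the call began, along the tool's axes at that moment; what a row does not reach only later rows make up. A row lasts 1/8 s, in which the tool goes at most 62.5 mm and 10.7 degrees, less where a joint would pass 70% of its speed; a pose out of reach is approached as far as the arm can. A call with a gripper value outside its range is refused whole. The fingers move at their own pace and stop on an object; the grip force is fixed at half the most. Time passes only in rows, so rows that repeat a pose let the fingers close. It gives the time, the measured TCP pose, the force and the opening at its end, in the units of the state.
- ctrl.get_obs(): the state, without advancing time (a new reading comes with each control period).
- ctrl.camera(name): name is "side" or "top" or "wrist"; returns a dict with "image" (420x560x3 uint8, red, green, blue), "mtx" (3x3 intrinsics, pixels), "R" (3x3) and "t" (3): a world point X has camera coordinates R X + t. Camera axes: x right, y down, z forward; pixel columns grow to the right and rows downward; lengths in m; the calibration is good to about 2 mm. A picture is of the moment at which its call begins. There is no depth.
- ctrl.hand_in(): hands the job in, once; it reports no verdict.
The state is a dict: "time_s": time; "q": joint angles; "dq": joint speeds; "joint_efforts": joint torques, N m; "eef_pos": TCP position; "eef_rot": TCP orientation; "wrist_force": force on the tool from outside, world axes, zero at the start; "torque": the same for the moment, N m; "opening": opening from 0.0 (shut) to 1.0 (fully open).
Only numpy, scipy, OpenCV 4.12 (cv2) and the standard library are available. Lean on these libraries where they do the work, as an engineer would, in place of code of your own. Each camera call takes 0.05 s, during which the arm holds its last target.

## Task

Four cream chocolate boxes look alike, but one is underfilled and clearly lighter. Find it by feel: raise just one end of a box about a centimetre, hold it a moment with its other end still resting on the bench, and let it down again; the full boxes stay where they stand. Then lay the light box flat and lengthwise in the middle of the returns tray, a couple of centimetres short of the back stop, and slide it gently home until its end touches the stop, leaving everything else undisturbed.

Things in the scene. Friction and masses are not known exactly. Their poses are not given: they have to be found in the camera images.
- box_1_mid (a point): middle (21 mm above the underside) of one of four outwardly identical closed cream card boxes, 65 (x) x 93 (y) mm at the top, 43 mm high, walls drawing in slightly to the bottom. x across, y along its length, z up. Full ones weigh 410 to 510 g, the underfilled one 160 to 200 g, evenly filled. Starts flat on the bench, its length (y, either way) within 20 degrees of straight away from the robot
- box_2_mid (a point): middle (21 mm above the underside) of one of four outwardly identical closed cream card boxes, 65 (x) x 93 (y) mm at the top, 43 mm high, walls drawing in slightly to the bottom. x across, y along its length, z up. Full ones weigh 410 to 510 g, the underfilled one 160 to 200 g, evenly filled. Starts flat on the bench, its length (y, either way) within 20 degrees of straight away from the robot
- box_3_mid (a point): middle (21 mm above the underside) of one of four outwardly identical closed cream card boxes, 65 (x) x 93 (y) mm at the top, 43 mm high, walls drawing in slightly to the bottom. x across, y along its length, z up. Full ones weigh 410 to 510 g, the underfilled one 160 to 200 g, evenly filled. Starts flat on the bench, its length (y, either way) within 20 degrees of straight away from the robot
- box_4_mid (a point): middle (21 mm above the underside) of one of four outwardly identical closed cream card boxes, 65 (x) x 93 (y) mm at the top, 43 mm high, walls drawing in slightly to the bottom. x across, y along its length, z up. Full ones weigh 410 to 510 g, the underfilled one 160 to 200 g, evenly filled. Starts flat on the bench, its length (y, either way) within 20 degrees of straight away from the robot
- tray: plywood returns tray, fixed; origin at the centre of its underside, x towards its back stop (away from the robot), z up. 190 (x) x 170 (y) mm; floor 8 mm thick; open at the front (-x); side rims 18 mm high above the bench (35 mm for the last 30 mm before the stop), 154 mm clear between them. A box lying home, lengthwise in x, has its middle at x = +37 mm, y near 0, 29 mm above the bench
- stop (a point): point on the inner face of the tray's back stop (tray x = +83 mm, y = 0, 30 mm above the bench); the stop is rigid, 12 mm thick, 170 mm wide and 52 mm high; axes as the tray's
- pen: bystander: black pen, 145 mm long, lying near the front edge; origin at its underside
- tin: bystander: round lidded tin, 70 mm wide, 36 mm high; origin at its underside
- jar: bystander: glass jar with white lid, 63 mm wide, 87 mm high, near the back; origin at its underside
- stamp: bystander: wooden hand stamp, 25x34 mm, 59 mm high, near the back; origin at its underside
- tape: bystander: roll of packing tape, 94 mm wide, 48 mm high, lying flat to the left of the tray; origin at its underside

How it is judged:
By the outcome, as a careful person would: the job done as asked, in the order asked, and still so for the second after the job is handed in, with the robot touching nothing.
It also fails if it takes over 72 s, if anything falls off the work surface, if the arm or the gripper's body presses on something with over 40 N, if the wrist force passes 120 N, or if a joint passes its speed limit or range.

## Working session

There is one attempt and no reset: what is moved stays moved. The work goes in short steps, Python scripts to look and compute and a tool call to move; the robot and the scene stay as the last step left them, time stands still between calls to the robot, and variables do not carry over. Pictures are saved under pics/ and viewed, and the job is handed in when it is done.

Besides the shell and the picture viewer there is one more tool, called after "Request:" as name(argument=value, ...) on one line, values as JSON. drive_tool: Moves the arm, as the interface text tells. Its arguments: {"type":"object","properties":{"commands":{"type":"array","items":{"type":"object","properties":{"gripper":{"type":"number"},"dx":{"type":"number"},"dy":{"type":"number"},"dz":{"type":"number"},"turn":{"type":"number"}}}}},"required":["commands"]}

```bash
ls; mkdir -p pics; python3 - <<'E'
from bench import ctrl
import cv2
o=ctrl.get_obs()
print(o)
for n in("top","side","wrist"):
    c=ctrl.camera(n); cv2.imwrite(f"pics/{n}0.png",c["image"][:,:,::-1]); print(n,c["mtx"].tolist(),c["R"].round(4).tolist(),c["t"].round(4).tolist())
E
```

```text
pics
{'time_s': 0.0, 'q': array([ 8.99722555e-01,  1.81519559e-01,  1.60801544e+00,  1.22400604e-05,
        1.35382155e+00, -2.06304891e-01]), 'dq': array([ 0.00112978, -0.00032954,  0.00019766,  0.0005439 , -0.00087438,
       -0.00108808]), 'joint_efforts': array([ 8.96675988e-05, -4.44856632e+01, -3.51349425e+01, -1.64526896e-04,
        8.94212164e-03,  4.89659760e-05]), 'eef_pos': array([0.25736045, 0.5135778 , 0.23839264]), 'eef_rot': array([ 2.94069554e-04,  8.50945782e-01,  5.25252794e-01, -8.31498123e-04]), 'wrist_force': array([ 0.50774906, -0.44762975,  0.12707563]), 'torque': array([ 0.02713831, -0.01051644, -0.00283766]), 'opening': 1.0024283419382305}
top [[418.2675510441738, 0.0, 282.5434037157117], [0.0, 418.2675510441738, 210.81731005325008], [0.0, 0.0, 1.0]] [[0.0059, -0.9999, -0.0103], [-0.9904, -0.0044, -0.1383], [0.1383, 0.011, -0.9903]] [0.1116, 0.5258, 1.2709]
side [[525.4525608561335, 0.0, 283.2423564555581], [0.0, 525.4525608561335, 202.0049397173592], [0.0, 0.0, 1.0]] [[0.9991, 0.0413, 0.0105], [0.0302, -0.5124, -0.8582], [-0.03, 0.8578, -0.5132]] [-0.5331, 0.0842, 1.5706]
wrist [[371.732711127934, 0.0, 279.32286388233456], [0.0, 371.732711127934, 211.15174723996412], [0.0, 0.0, 1.0]] [[0.4471, 0.8945, -0.0014], [0.8572, -0.4281, 0.2863], [0.2555, -0.1292, -0.9581]] [-0.5743, -0.0373, 0.3778]
```

View pics/top0.png

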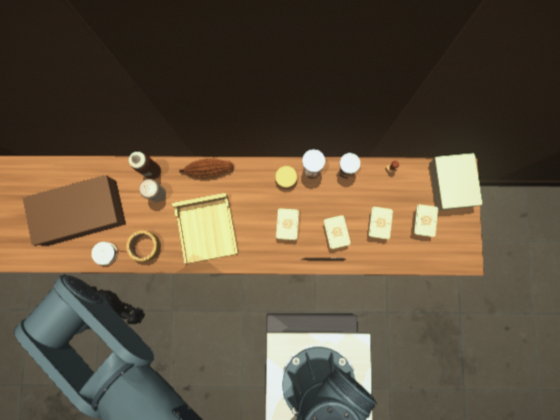

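View pics/side0.png

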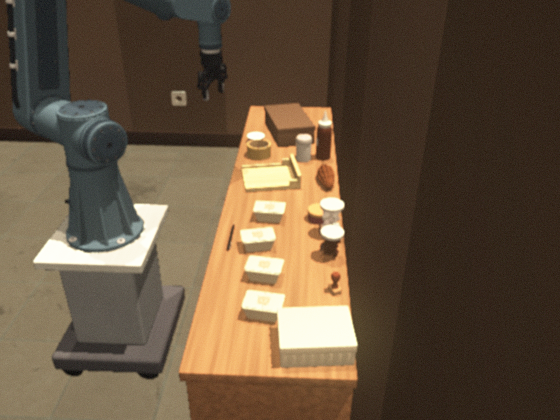

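View pics/wrist0.png

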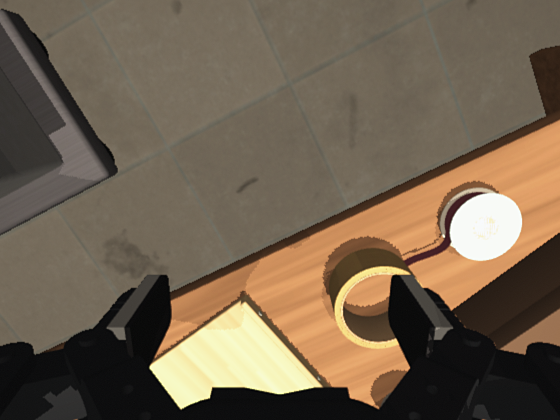

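Top view: boxes are at about (288,224), (337,232), (381,223) and (426,221), the tray at (206,230) and the pen at (323,259). I'll enlarge the crop to read the corners.

```bash
python3 - <<'E'
import cv2
i=cv2.imread("pics/top0.png")
cv2.imwrite("pics/c1.png",cv2.resize(i[195:265,260:360],None,fx=8,fy=8,interpolation=cv2.INTER_CUBIC))
cv2.imwrite("pics/c2.png",cv2.resize(i[195:265,355:455],None,fx=8,fy=8,interpolation=cv2.INTER_CUBIC))
cv2.imwrite("pics/c3.png",cv2.resize(i[185:275,165:255],None,fx=6.5,fy=6.5,interpolation=cv2.INTER_CUBIC))
E
```

```text
(no output)
```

View pics/c1.png

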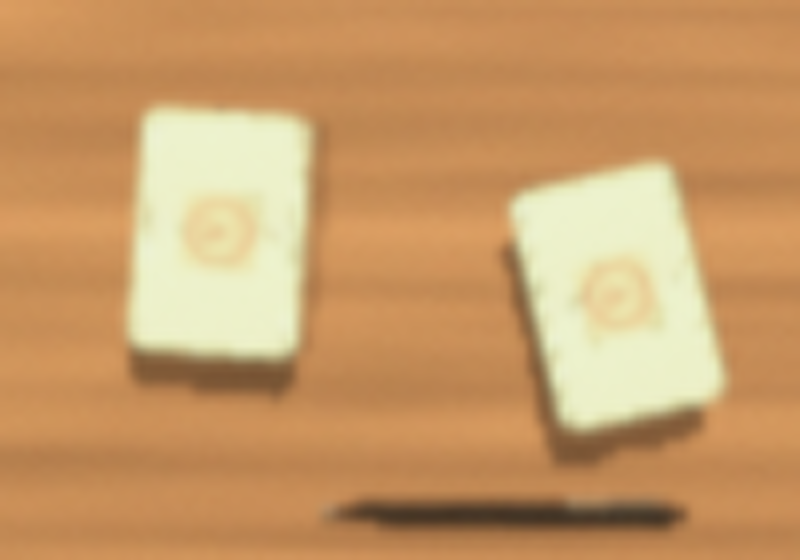

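View pics/c2.png

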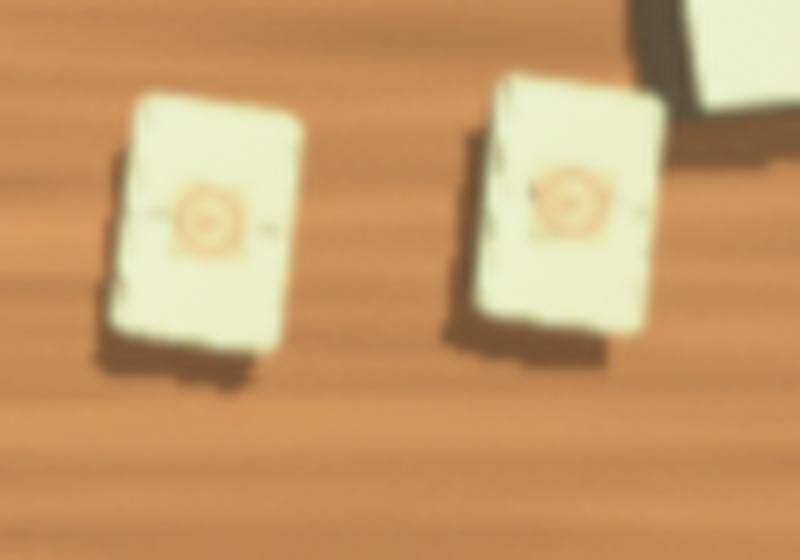

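View pics/c3.png

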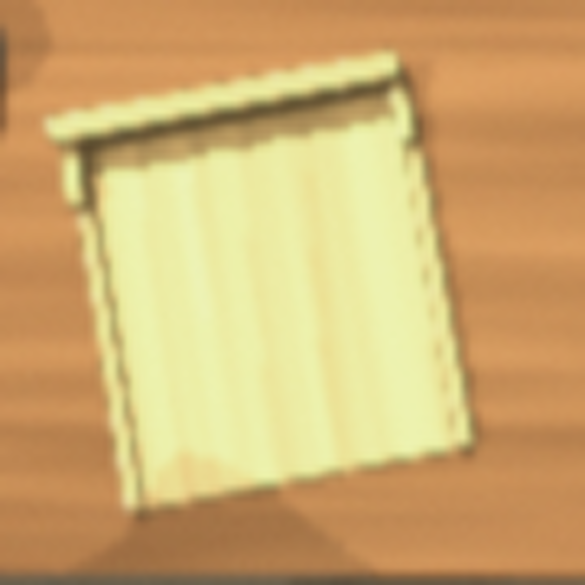

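```bash
cat > h.py <<'E'
import numpy as np
def bp(c,u,v,z):
    K,R,t=map(np.asarray,(c["mtx"],c["R"],c["t"]))
    d=R.T@np.linalg.inv(K)@np.array([u,v,1.]); o=-R.T@t
    return o+d*(z-o[2])/d[2]
def px(c,X):
    p=np.asarray(c["mtx"])@(np.asarray(c["R"])@np.asarray(X)+c["t"]); return p[:2]/p[2]
E
python3 - <<'E'
from bench import ctrl
from h import *
c=ctrl.camera("top")
B={"A":(260,195,[(145,107),(312,115),(296,360),(130,348)]),"B":(260,195,[(512,197),(670,162),(724,390),(570,432)]),
"C":(355,195,[(137,92),(304,116),(278,353),(110,327)]),"D":(355,195,[(500,74),(666,95),(643,334),(475,310)])}
for k,(ox,oy,P) in B.items():
    W=np.array([bp(c,ox+(u+.5)/8-.5,oy+(v+.5)/8-.5,.043) for u,v in P])[:,:2]
    m=W.mean(0); d=(W[0]+W[1]-W[2]-W[3])/2; e=(W[0]+W[3]-W[1]-W[2])/2
    print(k,m.round(4),"len",np.linalg.norm(d).round(4),"wid",np.linalg.norm(e).round(4),"yaw",np.degrees(np.arctan2(d[1],d[0])).round(1),np.degrees(np.arctan2(-e[0],e[1])).round(1), "far",(m+d/2).round(4),"near",(m-d/2).round(4))
T=lambda u,v,z: bp(c,165+(u+.5)/6.5-.5,185+(v+.5)/6.5-.5,z)[:2]
for n,u,v,z in[("stopoutL",47,122,.052),("stopoutR",395,55,.052),("stopinL",55,142,.052),("stopinR",400,78,.052),("frL",135,513,.018),("frR",470,448,.018),("frL",135,513,0.004),("frR",470,448,.004)]: print(n,T(u,v,z).round(4))
for n,u,v,z in[("pen l",322,513,.005),("pen r",686,513,.005)]: print(n,bp(c,260+u/8,195+v/8,z).round(4))
for n,u,v,z in[("tin",287,177,.036),("jar1",314,161,.087),("jar2",350,164,.087),("stamp",393,167,.059),("whitebox corner",441,210,.08)]: print(n,bp(c,u,v,z).round(4))
E
```

```text
A [0.4846 0.0997] len 0.0948 wid 0.0646 yaw -3.4 -3.2 far [0.532  0.0969] near [0.4373 0.1025]
B [ 0.461 -0.054] len 0.0918 wid 0.0622 yaw 12.9 14.1 far [ 0.5057 -0.0438] near [ 0.4162 -0.0643]
C [ 0.4901 -0.1889] len 0.0927 wid 0.065 yaw -7.8 -8.3 far [ 0.536  -0.1952] near [ 0.4441 -0.1826]
D [ 0.498  -0.3294] len 0.0934 wid 0.0645 yaw -8.0 -7.5 far [ 0.5443 -0.3359] near [ 0.4518 -0.3229]
stopoutL [0.545  0.4584]
stopoutR [0.5782 0.2926]
stopinL [0.5354 0.4542]
stopinR [0.5671 0.2899]
frL [0.3602 0.4174]
frR [0.3922 0.2568]
frL [0.3604 0.4208]
frR [0.3928 0.2584]
pen l [0.3762 0.0579 0.005 ]
pen r [ 0.377  -0.0853  0.005 ]
tin [0.6335 0.1009 0.036 ]
jar1 [0.6724 0.0186 0.087 ]
jar2 [ 0.6633 -0.0911  0.087 ]
stamp [ 0.6613 -0.2288  0.059 ]
whitebox corner [ 0.5238 -0.3635  0.08  ]
```

Corner sizes match 93×65 mm. The tray centre comes out the same from the back and front edges: (0.469,0.357), yaw about 11°. First I'll hover over A's near end and refine the position with the wrist camera.

```bash
cat >> h.py <<'E'
def q2R(q):
    from scipy.spatial.transform import Rotation as Ro
    return Ro.from_quat([q[1],q[2],q[3],q[0]]).as_matrix()
def plan(o,P,yaw):
    "tool-frame shift in cm, turn deg; yaw=world heading wanted of tool x (mod 180)"
    R=q2R(o["eef_rot"]); d=R.T@(np.array(P)-o["eef_pos"])*100
    cur=np.degrees(np.arctan2(R[1,0],R[0,0])); t=-(yaw-cur); t=(t+90)%180-90
    return d.round(2),round(t,1),round(cur,1)
E
python3 - <<'E'
from bench import ctrl
from h import *
o=ctrl.get_obs()
print(plan(o,(.4473,.1019,.13),86.7))
E
```

```text
(array([-28.3 ,  35.43,  10.89]), np.float64(-23.3), np.float64(63.4))
```

Request:
drive_tool(commands=[{"dx":-28.3,"dy":35.4,"dz":8,"turn":-23.3},{"dx":-28.3,"dy":35.4,"dz":8,"turn":-23.3},{"dx":-28.3,"dy":35.4,"dz":8,"turn":-23.3},{"dx":-28.3,"dy":35.4,"dz":8,"turn":-23.3},{"dx":-28.3,"dy":35.4,"dz":10.9,"turn":-23.3},{"dx":-28.3,"dy":35.4,"dz":10.9,"turn":-23.3},{"dx":-28.3,"dy":35.4,"dz":10.9,"turn":-23.3},{"dx":-28.3,"dy":35.4,"dz":10.9,"turn":-23.3},{"dx":-28.3,"dy":35.4,"dz":10.9,"turn":-23.3},{"dx":-28.3,"dy":35.4,"dz":10.9,"turn":-23.3},{"dx":-28.3,"dy":35.4,"dz":10.9,"turn":-23.3}])

```text
invalid input at $.commands[0]: expected keys gripper, dx, dy, dz, turn
```

```bash
cat > look.py <<'E'
import sys,cv2,pickle
from bench import ctrl
n,name=sys.argv[1:3]
c=ctrl.camera(n); pickle.dump(c,open(f"pics/{name}.pkl","wb")); cv2.imwrite(f"pics/{name}.png",c["image"][:,:,::-1])
o=ctrl.get_obs(); print(o["time_s"],o["eef_pos"].round(4),o["wrist_force"].round(2),o["torque"].round(3),round(o["opening"],3))
E
python3 look.py wrist wA
```

```text
0.25 [0.2576 0.5138 0.2389] [-0.57  0.03 -0.83] [-0.054  0.025  0.016] 0.998
```

View pics/wA.png

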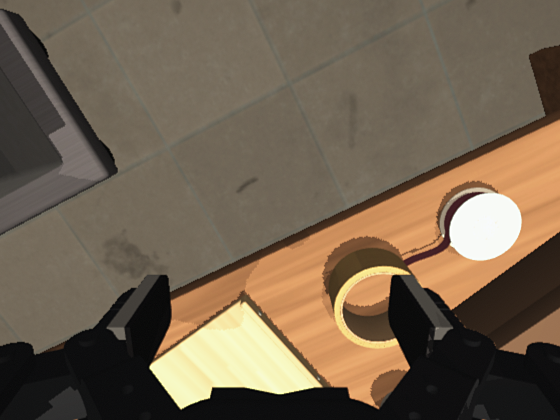

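Request:
drive_tool(commands=[{"gripper":0,"dx":-28.3,"dy":35.4,"dz":8,"turn":-23.3},{"gripper":0,"dx":-28.3,"dy":35.4,"dz":8,"turn":-23.3},{"gripper":0,"dx":-28.3,"dy":35.4,"dz":8,"turn":-23.3},{"gripper":0,"dx":-28.3,"dy":35.4,"dz":8,"turn":-23.3},{"gripper":0,"dx":-28.3,"dy":35.4,"dz":10.9,"turn":-23.3},{"gripper":0,"dx":-28.3,"dy":35.4,"dz":10.9,"turn":-23.3},{"gripper":0,"dx":-28.3,"dy":35.4,"dz":10.9,"turn":-23.3},{"gripper":0,"dx":-28.3,"dy":35.4,"dz":10.9,"turn":-23.3},{"gripper":0,"dx":-28.3,"dy":35.4,"dz":10.9,"turn":-23.3},{"gripper":0,"dx":-28.3,"dy":35.4,"dz":10.9,"turn":-23.3}])

```text
time_s: 1.5
eef_pos: [0.4471, 0.1027, 0.1303]
eef_rot: [-0.0, 0.728, 0.686, -0.0]
wrist_force: [-0.0, -0.3, 0.1]
opening: 1.0
```

```bash
python3 look.py wrist wA1
```

```text
1.55 [0.4471 0.1031 0.1305] [-0.02  0.82  0.16] [ 0.025 -0.027  0.031] 0.995
```

View pics/wA1.png

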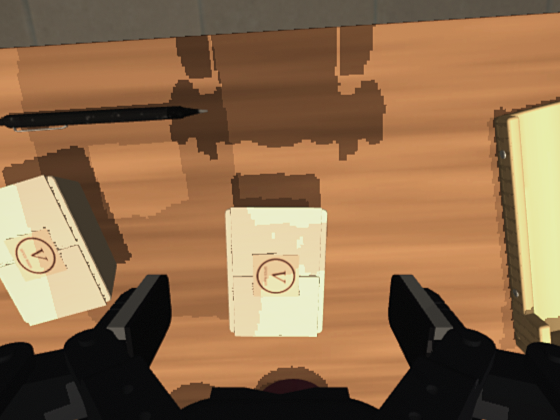

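The wrist view shows A's top at (227,208), (327,208), (323,335) and (231,335), nearly centred between the fingers at 168 and 390. B's corners are partly visible on the left.

```bash
cat >> h.py <<'E'
import pickle
def box(pk,P,z=.043):
    "P: 4 corners nearL,nearR,farR,farL in wrist image"
    c=pickle.load(open(f"pics/{pk}.pkl","rb")); W=np.array([bp(c,u,v,z) for u,v in P])[:,:2]
    m=W.mean(0); d=(W[2]+W[3]-W[0]-W[1])/2; e=(W[1]+W[2]-W[0]-W[3])/2
    print("mid",m.round(4),"len",np.linalg.norm(d).round(4),"wid",np.linalg.norm(e).round(4),"yaw",np.degrees(np.arctan2(d[1],d[0])).round(1),np.degrees(np.arctan2(-e[0],e[1])).round(1),"near",(m-d/2).round(4))
    return m,d/np.linalg.norm(d)
E
python3 - <<'E'
from bench import ctrl
from h import *
box("wA1",[(227,208),(327,208),(323,335),(231,335)])
o=ctrl.get_obs();print(plan(o,(.4478,.1019,.014),86.5))
E
```

```text
mid [0.4834 0.0993] len 0.091 wid 0.0626 yaw -3.4 -3.3 near [0.438 0.102]
(array([-0.12,  0.08, 11.65]), np.float64(0.2), np.float64(86.7))
```

Request:
drive_tool(commands=[{"gripper":0,"dx":-0.1,"dy":0,"dz":5,"turn":0},{"gripper":0,"dx":-0.1,"dy":0,"dz":9,"turn":0},{"gripper":0.15,"dx":-0.1,"dy":0,"dz":11.6,"turn":0},{"gripper":0.2,"dx":-0.1,"dy":0,"dz":11.6,"turn":0},{"gripper":0.2,"dx":-0.1,"dy":0,"dz":11.6,"turn":0},{"gripper":0.2,"dx":-0.1,"dy":0,"dz":11.6,"turn":0}])

```text
time_s: 2.3
eef_pos: [0.4485, 0.1017, 0.0158]
eef_rot: [0.001, 0.727, 0.687, 0.001]
wrist_force: [0.6, -0.7, 0.4]
opening: 0.801
```

```bash
python3 look.py wrist wA2
```

```text
2.35 [0.4485 0.1016 0.0157] [0.52 0.41 0.12] [-0.02  -0.02  -0.018] 0.804
```

View pics/wA2.png

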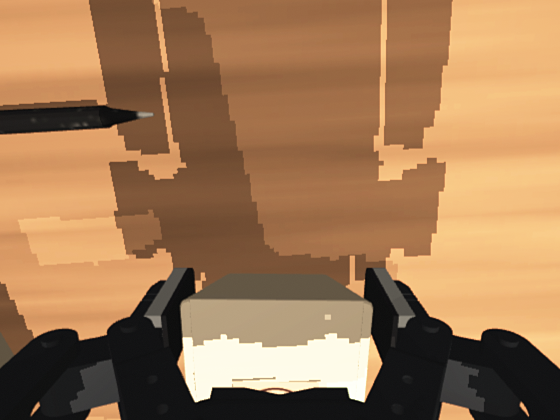

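The pads are almost touching both sides of A, with the gripper centred. I'll close in small steps.

Request:
drive_tool(commands=[{"gripper":0.22,"dx":0,"dy":0,"dz":0,"turn":0},{"gripper":0.23,"dx":0,"dy":0,"dz":0,"turn":0},{"gripper":0.24,"dx":0,"dy":0,"dz":0,"turn":0},{"gripper":0.24,"dx":0,"dy":0,"dz":0,"turn":0}])

```text
time_s: 2.85
eef_pos: [0.4473, 0.1013, 0.0143]
eef_rot: [0.0, 0.727, 0.686, 0.0]
wrist_force: [0.3, -1.1, 0.4]
opening: 0.759
```

Request:
drive_tool(commands=[{"gripper":0.25,"dx":0,"dy":0,"dz":0,"turn":0},{"gripper":0.26,"dx":0,"dy":0,"dz":0,"turn":0},{"gripper":0.26,"dx":0,"dy":0,"dz":0,"turn":0}])

```text
time_s: 3.22
eef_pos: [0.4473, 0.1012, 0.0146]
eef_rot: [0.0, 0.727, 0.686, -0.0]
wrist_force: [-1.9, -2.8, 7.2]
opening: 0.743
```

Request:
drive_tool(commands=[{"gripper":0.27,"dx":0,"dy":0,"dz":0,"turn":0},{"gripper":0.28,"dx":0,"dy":0,"dz":0,"turn":0},{"gripper":0.28,"dx":0,"dy":0,"dz":0,"turn":0}])

```text
time_s: 3.6
eef_pos: [0.4474, 0.1012, 0.0149]
eef_rot: [0.0, 0.727, 0.686, -0.0]
wrist_force: [-3.4, -1.8, 10.0]
opening: 0.73
```

Request:
drive_tool(commands=[{"gripper":0.28,"dx":0,"dy":0.05,"dz":-0.15,"turn":0},{"gripper":0.28,"dx":0,"dy":0.1,"dz":-0.3,"turn":0},{"gripper":0.28,"dx":0,"dy":0.1,"dz":-0.4,"turn":0},{"gripper":0.28,"dx":0,"dy":0.1,"dz":-0.4,"turn":0}])

```text
time_s: 4.1
eef_pos: [0.4481, 0.1014, 0.0182]
eef_rot: [-0.0, 0.727, 0.686, -0.0]
wrist_force: [0.3, -0.4, -2.1]
opening: 0.733
```

```bash
python3 look.py side sA1; python3 look.py wrist wA3; python3 -c "
import cv2;i=cv2.imread('pics/sA1.png');cv2.imwrite('pics/sA1c.png',cv2.resize(i[170:250,220:320],None,fx=8,fy=7,interpolation=2))"
```

```text
4.15 [0.4481 0.1013 0.0182] [-0.01  0.35 -2.28] [ 0.021  0.016 -0.011] 0.736
4.2 [0.4481 0.1013 0.0182] [-0.32  0.52 -1.89] [-0.027  0.063 -0.031] 0.734
```

View pics/sA1c.png

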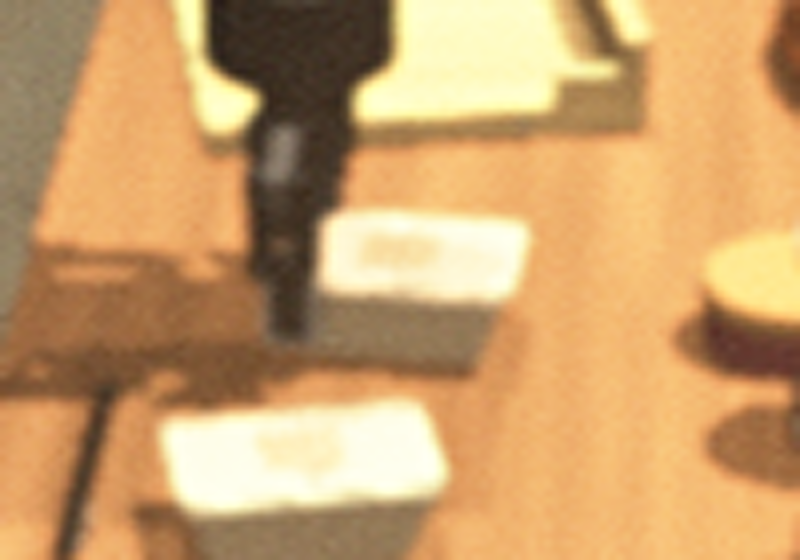

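View pics/wA3.png

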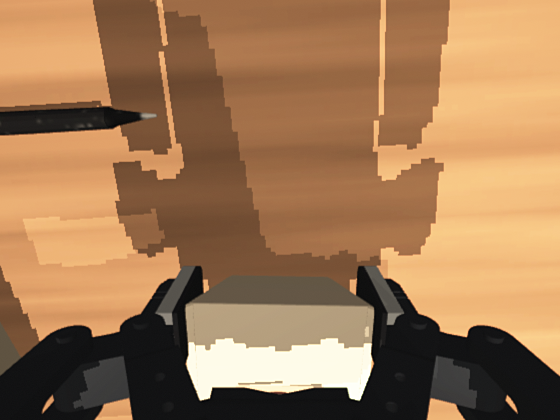

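Request:
drive_tool(commands=[{"gripper":0.28,"dx":0,"dy":0.1,"dz":-0.25,"turn":0},{"gripper":0.28,"dx":0,"dy":0.15,"dz":-0.5,"turn":0},{"gripper":0.28,"dx":0,"dy":0.2,"dz":-0.7,"turn":0},{"gripper":0.28,"dx":0,"dy":0.2,"dz":-0.7,"turn":0}])

```text
time_s: 4.7
eef_pos: [0.4505, 0.1012, 0.0256]
eef_rot: [0.0, 0.727, 0.686, 0.0]
wrist_force: [-0.7, 0.0, -2.1]
opening: 0.731
```

```bash
python3 look.py side sA2; for k in 1 2 3 4; do python3 look.py wrist wA4;done; python3 -c "
import cv2;i=cv2.imread('pics/sA2.png');cv2.imwrite('pics/sA2c.png',cv2.resize(i[170:250,220:320],None,fx=8,fy=7,interpolation=2))"
```

```text
4.75 [0.4504 0.1012 0.0254] [-0.14 -0.7  -2.38] [-0.037  0.075 -0.071] 0.732
4.8 [0.4502 0.1012 0.0253] [-0.64 -0.12 -2.23] [ 0.034  0.051 -0.009] 0.731
4.85 [0.4502 0.1012 0.0253] [-0.71  0.57 -2.01] [-0.003  0.029 -0.018] 0.735
4.9 [0.4501 0.1012 0.0252] [-0.32 -0.88 -2.05] [-0.038  0.085  0.02 ] 0.732
4.95 [0.4502 0.1012 0.0252] [-0.07 -0.63 -2.01] [-0.006  0.095 -0.031] 0.728
```

View pics/sA2c.png

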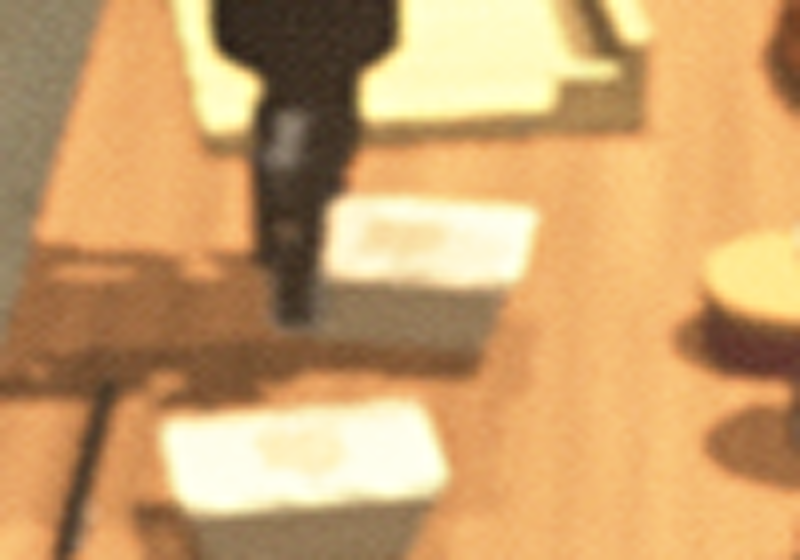

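View pics/wA4.png

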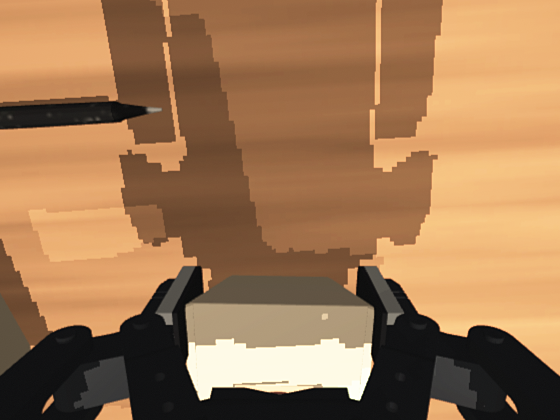

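A doesn't rotate in the grip (its near top edge stays at row 304), and the side view shows the far edge also rising about 2 px. So it came up whole, at about 2.1 N. I'll set it back and redo it with a much softer pinch so it tips on its far end.

Request:
drive_tool(commands=[{"gripper":0.28,"dx":0,"dy":-0.1,"dz":0.4,"turn":0},{"gripper":0.28,"dx":0,"dy":-0.2,"dz":0.8,"turn":0},{"gripper":0.28,"dx":0,"dy":-0.3,"dz":1.05,"turn":0},{"gripper":0.28,"dx":0,"dy":-0.3,"dz":1.1,"turn":0},{"gripper":0.26,"dx":0,"dy":-0.3,"dz":1.1,"turn":0},{"gripper":0.245,"dx":0,"dy":-0.3,"dz":1.1,"turn":0},{"gripper":0.245,"dx":0,"dy":-0.3,"dz":1.1,"turn":0}])

```text
time_s: 5.82
eef_pos: [0.4473, 0.1014, 0.0144]
eef_rot: [0.0, 0.727, 0.686, 0.0]
wrist_force: [-1.2, 0.5, 2.2]
opening: 0.754
```

Request:
drive_tool(commands=[{"gripper":0.25,"dx":0,"dy":0,"dz":0,"turn":0},{"gripper":0.25,"dx":0,"dy":0,"dz":0,"turn":0},{"gripper":0.25,"dx":0,"dy":0.05,"dz":-0.2,"turn":0},{"gripper":0.25,"dx":0,"dy":0.1,"dz":-0.4,"turn":0},{"gripper":0.25,"dx":0,"dy":0.1,"dz":-0.4,"turn":0}])

```text
time_s: 6.45
eef_pos: [0.4483, 0.1013, 0.0183]
eef_rot: [0.0, 0.727, 0.686, 0.0]
wrist_force: [0.7, -0.3, -2.0]
opening: 0.753
```

```bash
for k in 1 2 3 ; do python3 look.py wrist wA5;done
```

```text
6.5 [0.4482 0.1013 0.0182] [-0.2  -0.24 -1.78] [ 0.029  0.023 -0.019] 0.75
6.55 [0.4482 0.1013 0.0182] [ 0.47 -0.95 -1.64] [-0.061  0.024  0.007] 0.754
6.6 [0.4482 0.1013 0.0182] [ 1.02  0.18 -2.47] [-0.011  0.063  0.022] 0.752
```

View pics/wA5.png

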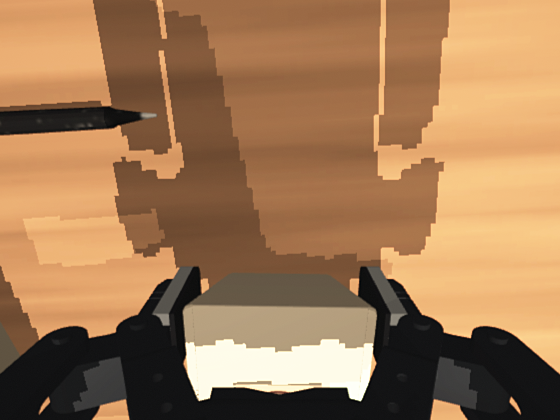

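Request:
drive_tool(commands=[{"gripper":0.25,"dx":0,"dy":0.08,"dz":-0.25,"turn":0},{"gripper":0.25,"dx":0,"dy":0.15,"dz":-0.5,"turn":0},{"gripper":0.25,"dx":0,"dy":0.15,"dz":-0.55,"turn":0},{"gripper":0.25,"dx":0,"dy":0.15,"dz":-0.55,"turn":0}])

```text
time_s: 7.1
eef_pos: [0.4498, 0.1012, 0.0239]
eef_rot: [0.0, 0.727, 0.686, 0.0]
wrist_force: [0.7, -0.9, -1.3]
opening: 0.749
```

```bash
python3 look.py side sA3; for k in 1 2 3 4; do python3 look.py wrist wA6;done; python3 -c "
import cv2,numpy as np
I=[cv2.imread(f'pics/{n}.png')[190:232,250:292] for n in('side0','sA2','sA3')]
cv2.imwrite('pics/cmp.png',np.hstack([cv2.resize(i,(266,400),interpolation=2) for i in I]))"
```

```text
7.15 [0.4498 0.1012 0.0238] [-0.17 -0.64 -1.88] [-0.006  0.052  0.001] 0.753
7.2 [0.4497 0.1012 0.0238] [ 0.18  0.27 -2.78] [-0.064  0.042  0.038] 0.749
7.25 [0.4497 0.1012 0.0238] [ 0.29 -0.28 -1.12] [-0.051  0.014 -0.001] 0.748
7.3 [0.4497 0.1012 0.0238] [ 1.12 -0.98 -1.48] [ 0.028 -0.017 -0.006] 0.752
7.35 [0.4497 0.1012 0.0237] [-0.66  0.34 -1.26] [0.052 0.002 0.01 ] 0.752
```

View pics/cmp.png

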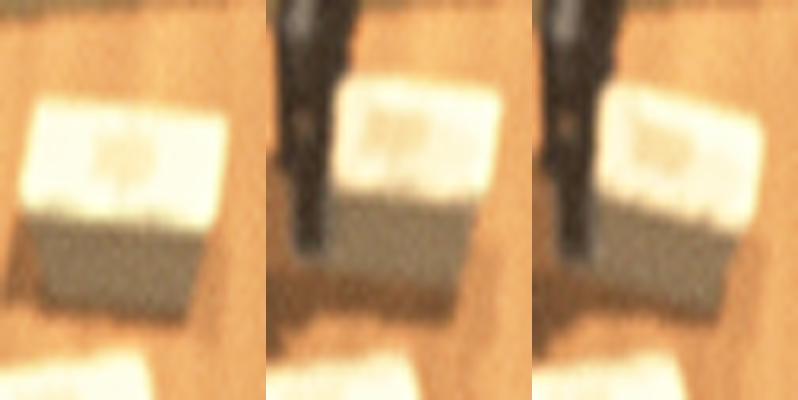

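View pics/wA6.png

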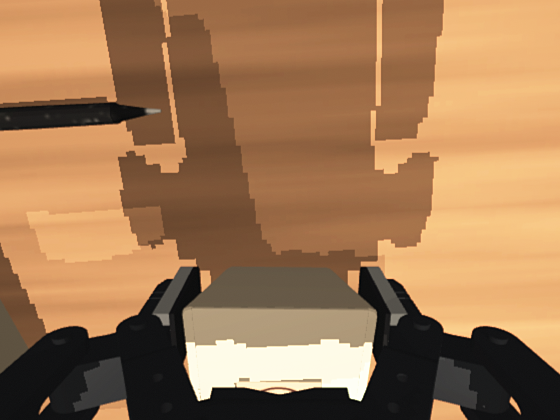

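The right panel shows a proper tip: near end up, far end still on the bench. The force is noisy, so I'll average more readings while holding.

```bash
python3 - <<'E'
from bench import ctrl
import numpy as np
F=[]
for k in range(16):
    ctrl.camera("top"); F.append(ctrl.get_obs()["wrist_force"])
F=np.array(F);print(F.mean(0),F.std(0)/4,ctrl.get_obs()["time_s"])
E
```

```text
[ 0.14160207  0.02301277 -1.52850539] [0.12809797 0.09126818 0.10783164] 8.15
```

Request:
drive_tool(commands=[{"gripper":0.25,"dx":0,"dy":-0.1,"dz":0.35,"turn":0},{"gripper":0.25,"dx":0,"dy":-0.2,"dz":0.7,"turn":0},{"gripper":0.25,"dx":0,"dy":-0.25,"dz":0.95,"turn":0},{"gripper":0.25,"dx":0,"dy":-0.25,"dz":0.95,"turn":0},{"gripper":0.1,"dx":0,"dy":-0.25,"dz":0.95,"turn":0},{"gripper":0,"dx":0,"dy":-0.25,"dz":0.95,"turn":0},{"gripper":0,"dx":0,"dy":-0.25,"dz":0.9,"turn":0},{"gripper":0,"dx":0,"dy":-0.25,"dz":0.9,"turn":0}])

```text
time_s: 9.15
eef_pos: [0.4473, 0.1014, 0.0148]
eef_rot: [0.0, 0.727, 0.686, 0.0]
wrist_force: [0.7, 0.1, 0.3]
opening: 1.002
```

```bash
python3 - <<'E'
from bench import ctrl
import numpy as np
F=[]
for k in range(12):
    ctrl.camera("top"); F.append(ctrl.get_obs()["wrist_force"])
F=np.array(F);print(F.mean(0),F.std(0)/3.5,ctrl.get_obs()["time_s"])
E
python3 look.py top t1; python3 look.py side s4; python3 -c "
import cv2,numpy as np
I=[cv2.imread(f'pics/{n}.png') for n in('top0','t1')]
cv2.imwrite('pics/cmp2.png',np.hstack([cv2.resize(i[200:250,265:315],(400,400),interpolation=2) for i in I]))"
```

```text
[-0.07667717  0.14231162 -0.20352198] [0.15743869 0.09596761 0.11855061] 9.75
9.8 [0.4473 0.1014 0.0148] [-0.21 -0.71 -0.62] [ 0.009  0.007 -0.004] 1.001
9.85 [0.4472 0.1014 0.0148] [ 0.53 -0.01  0.43] [ 0.065 -0.006  0.02 ] 0.999
```

View pics/cmp2.png

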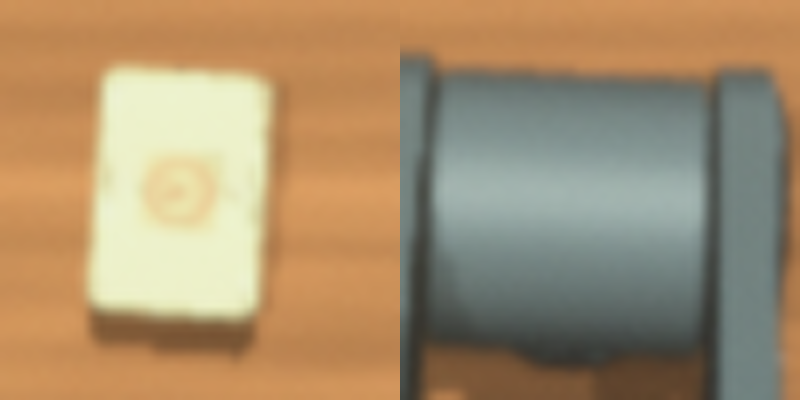

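After subtracting the no-load bias of −0.2 N, the tip force is about 1.3 N and the whole weight about 1.9 N, so about 0.19 kg. A full box would read at least 2.2 N tipped and 4 N whole, so A is the light one. I'll grip it at mid-length and lift it.

Request:
drive_tool(commands=[{"gripper":0,"dx":0,"dy":1.8,"dz":0,"turn":0},{"gripper":0,"dx":0,"dy":3.6,"dz":0,"turn":0},{"gripper":0.15,"dx":0,"dy":3.6,"dz":0,"turn":0},{"gripper":0.22,"dx":0,"dy":3.6,"dz":0,"turn":0},{"gripper":0.28,"dx":0,"dy":3.6,"dz":0,"turn":0},{"gripper":0.31,"dx":0,"dy":3.6,"dz":-0.05,"turn":0},{"gripper":0.31,"dx":0,"dy":3.6,"dz":-0.3,"turn":0},{"gripper":0.31,"dx":0,"dy":3.6,"dz":-2,"turn":0},{"gripper":0.31,"dx":0,"dy":3.6,"dz":-6,"turn":0},{"gripper":0.31,"dx":0,"dy":3.6,"dz":-8.5,"turn":0},{"gripper":0.31,"dx":0,"dy":3.6,"dz":-8.5,"turn":0},{"gripper":0.31,"dx":0,"dy":3.6,"dz":-8.5,"turn":0}])

```text
time_s: 11.35
eef_pos: [0.4826, 0.0993, 0.0993]
eef_rot: [-0.0, 0.727, 0.686, -0.0]
wrist_force: [-0.2, -1.3, -1.1]
opening: 0.733
```

```bash
python3 look.py wrist wA7; python3 - <<'E'
from bench import ctrl
from h import *
import numpy as np
F=[]
for k in range(10):
    ctrl.camera("side"); F.append(ctrl.get_obs()["wrist_force"])
F=np.array(F);print(F.mean(0),F.std(0)/3)
o=ctrl.get_obs()
a=np.radians(11.2); t=np.array([.469,.357]); X=np.array([np.cos(a),np.sin(a)])
for s in(.037,.015): print((t+s*X).round(4), plan(o,(*(t+s*X),.1),101.2))
E
```

```text
11.4 [0.4822 0.0993 0.0988] [-0.37  0.16 -1.83] [-0.023  0.029  0.015] 0.736
[-0.01867664  0.15749466 -1.89395064] [0.12579813 0.15506975 0.15738343]
[0.5053 0.3642] (array([26.57,  0.67, -0.03]), np.float64(-14.5), np.float64(86.7))
[0.4837 0.3599] (array([26.02, -1.46, -0.03]), np.float64(-14.5), np.float64(86.7))
```

View pics/wA7.png

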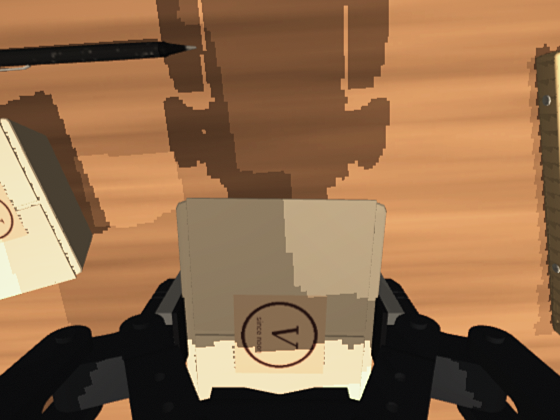

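Held fully, A weighs 1.9 N (about 0.19 kg), so it is the light one. Its near top edge runs (180,200) to (386,204). I'll work out where the box sits relative to the TCP, then carry it over.

```bash
python3 - <<'E'
from bench import ctrl
from h import *
c=pickle.load(open("pics/wA7.pkl","rb"))
o=ctrl.get_obs();R=q2R(o["eef_rot"])
for z in(.125,.127,.129):
  for p in((180,200),(386,204),(193,337),(374,338)):
    P=bp(c,*p,z); print(z,p,P.round(4),"tool cm",(R.T@(P-o["eef_pos"])*100).round(2))
E
```

```text
0.125 (180, 200) [0.4367 0.0723 0.125 ] tool cm [-2.97 -4.48 -2.53]
0.125 (386, 204) [0.4415 0.134  0.125 ] tool cm [ 3.22 -4.37 -2.53]
0.125 (193, 337) [0.4843 0.0703 0.125 ] tool cm [-2.89  0.28 -2.53]
0.125 (374, 338) [0.4882 0.1311 0.125 ] tool cm [ 3.21  0.32 -2.53]
0.127 (180, 200) [0.4362 0.0729 0.127 ] tool cm [-2.91 -4.54 -2.73]
0.127 (386, 204) [0.4409 0.1334 0.127 ] tool cm [ 3.16 -4.42 -2.73]
0.127 (193, 337) [0.483  0.0709 0.127 ] tool cm [-2.83  0.14 -2.73]
0.127 (374, 338) [0.4867 0.1306 0.127 ] tool cm [ 3.15  0.17 -2.73]
0.129 (180, 200) [0.4357 0.0734 0.129 ] tool cm [-2.86 -4.59 -2.93]
0.129 (386, 204) [0.4403 0.1328 0.129 ] tool cm [ 3.1  -4.48 -2.93]
0.129 (193, 337) [0.4816 0.0715 0.129 ] tool cm [-2.78  0.   -2.93]
0.129 (374, 338) [0.4853 0.1301 0.129 ] tool cm [ 3.09  0.03 -2.93]
```

Request:
drive_tool(commands=[{"gripper":0.31,"dx":4,"dy":-1.4,"dz":0,"turn":-4},{"gripper":0.31,"dx":9,"dy":-1.4,"dz":0,"turn":-9},{"gripper":0.31,"dx":14,"dy":-1.4,"dz":0,"turn":-14.5},{"gripper":0.31,"dx":19,"dy":-1.4,"dz":0,"turn":-14.5},{"gripper":0.31,"dx":23,"dy":-1.4,"dz":0,"turn":-14.5},{"gripper":0.31,"dx":25.5,"dy":-1.4,"dz":0,"turn":-14.5},{"gripper":0.31,"dx":26,"dy":-1.4,"dz":0,"turn":-14.5},{"gripper":0.31,"dx":26,"dy":-1.4,"dz":0,"turn":-14.5},{"gripper":0.31,"dx":26,"dy":-1.4,"dz":0,"turn":-14.5}])

```text
time_s: 13.02
eef_pos: [0.4843, 0.3586, 0.0996]
eef_rot: [-0.0, 0.635, 0.772, -0.0]
wrist_force: [-0.6, -0.7, -1.2]
opening: 0.733
```

```bash
python3 look.py wrist wT1; python3 look.py top tT1;python3 look.py side sT1; python3 -c "
import cv2
i=cv2.imread('pics/sT1.png');cv2.imwrite('pics/sT1c.png',cv2.resize(i[120:210,220:340],None,fx=6,fy=6,interpolation=2))"
```

```text
13.075 [0.4844 0.3586 0.0997] [ 0.28  0.64 -1.99] [0.008 0.011 0.021] 0.735
13.125 [0.4845 0.3587 0.0998] [ 0.12 -0.43 -2.08] [-0.002 -0.06  -0.03 ] 0.737
13.175 [0.4845 0.3588 0.0999] [-0.   -0.15 -2.63] [-0.01   0.062 -0.01 ] 0.731
```

View pics/wT1.png

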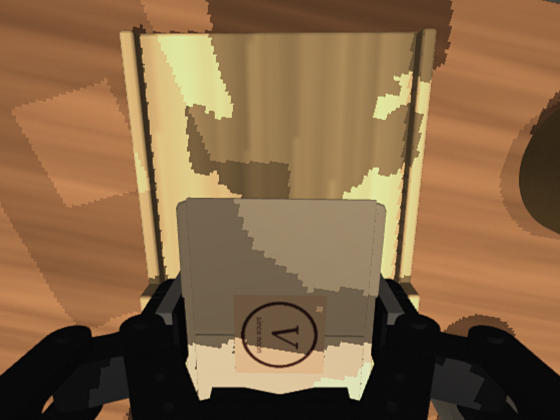

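View pics/sT1c.png

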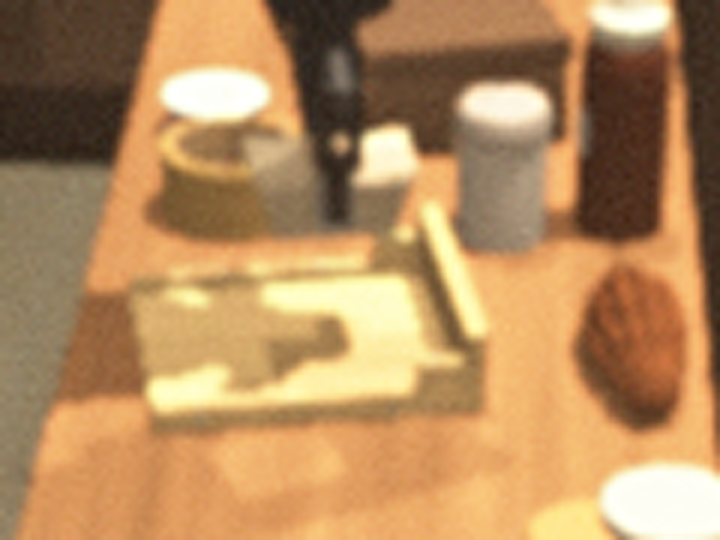

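The wrist view shows the tray front from (122,33) to (434,31), with the box near edge almost parallel to it. I'll measure the tray centreline from here.

```bash
python3 - <<'E'
from bench import ctrl
from h import *
c=pickle.load(open("pics/wT1.pkl","rb"))
o=ctrl.get_obs();R=q2R(o["eef_rot"])
L=bp(c,122,33,.018);Rr=bp(c,434,31,.018); d=L-Rr
y=L-Rr if True else 0
print("front",L.round(4),Rr.round(4),"w",np.linalg.norm(d).round(4))
# L in image = world? 
yv=(L-Rr)/np.linalg.norm(d); yv=yv if yv[1]>0 else -yv
X=np.array([yv[1],-yv[0]]); print("yaw",np.degrees(np.arctan2(X[1],X[0])))
m=(L+Rr)[:2]/2; ctr=m+.095*X; print("tray centre",ctr.round(4),"home",(ctr+.037*X).round(4))
for p in((148,285),(415,285)): print(bp(c,*p,.018).round(4))
b=(R@np.array([.0012,.0015,0])+o["eef_pos"])[:2]; print("box mid",b.round(4),"tray coords",((b-ctr)@X).round(4),((b-ctr)@yv[:2]).round(4))
print("toolyaw",plan(o,o["eef_pos"],101.2)[1:])
E
```

```text
front [0.3955 0.2565 0.018 ] [0.3626 0.4179 0.018 ] w 0.1647
yaw 11.515521994641087
tray centre [0.4722 0.3561] home [0.5084 0.3635]
[0.5406 0.284  0.018 ]
[0.5073 0.4521 0.018 ]
box mid [0.4858 0.3603] tray coords 0.0142 0.0013
toolyaw (np.float64(-0.1), np.float64(101.1))
```

Request:
drive_tool(commands=[{"gripper":0.31,"dx":-0.1,"dy":0,"dz":3,"turn":-0.3},{"gripper":0.31,"dx":-0.1,"dy":0,"dz":6,"turn":-0.3},{"gripper":0.31,"dx":-0.1,"dy":0,"dz":7.2,"turn":-0.3},{"gripper":0.31,"dx":-0.1,"dy":0,"dz":7.5,"turn":-0.3},{"gripper":0.31,"dx":-0.1,"dy":0,"dz":7.6,"turn":-0.3},{"gripper":0.31,"dx":-0.1,"dy":0,"dz":7.6,"turn":-0.3}])

```text
time_s: 13.92
eef_pos: [0.4853, 0.3591, 0.025]
eef_rot: [0.0, 0.633, 0.774, 0.001]
wrist_force: [-0.2, 0.3, -2.2]
opening: 0.733
```

```bash
python3 look.py side sT2;  python3 look.py wrist wT2; python3 -c "
import cv2
i=cv2.imread('pics/sT2.png');cv2.imwrite('pics/sT2c.png',cv2.resize(i[120:210,220:340],None,fx=6,fy=6,interpolation=2))"
```

```text
13.975 [0.4852 0.359  0.0249] [ 0.19  0.33 -1.57] [ 0.047  0.033 -0.012] 0.733
14.025 [0.4852 0.359  0.0247] [-0.13  0.05 -1.64] [0.022 0.035 0.017] 0.734
```

View pics/sT2c.png

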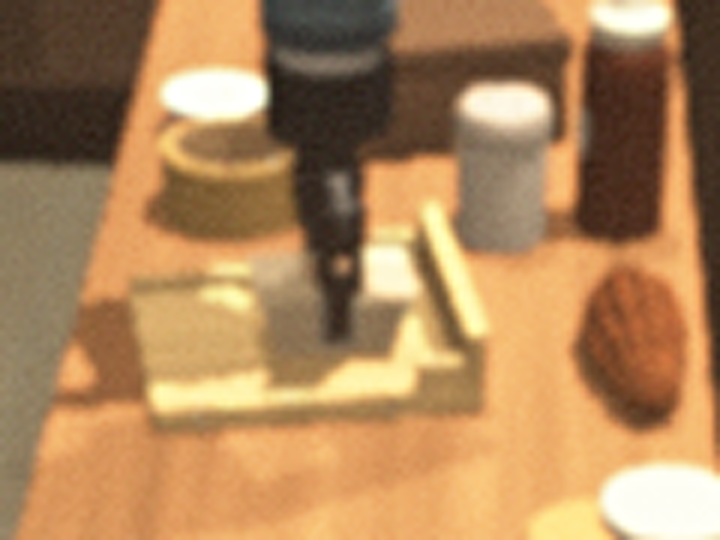

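Request:
drive_tool(commands=[{"gripper":0.31,"dx":0,"dy":0,"dz":0.15,"turn":0},{"gripper":0.31,"dx":0,"dy":0,"dz":0.2,"turn":0},{"gripper":0.31,"dx":0,"dy":0,"dz":0.2,"turn":0}])

```text
time_s: 14.4
eef_pos: [0.485, 0.3589, 0.023]
eef_rot: [0.0, 0.633, 0.774, 0.0]
wrist_force: [-0.9, -2.3, 6.7]
opening: 0.734
```

Request:
drive_tool(commands=[{"gripper":0.28,"dx":0,"dy":0,"dz":0,"turn":0},{"gripper":0.2,"dx":0,"dy":0,"dz":0,"turn":0},{"gripper":0.1,"dx":0,"dy":0,"dz":0,"turn":0},{"gripper":0,"dx":0,"dy":0,"dz":0,"turn":0},{"gripper":0,"dx":0,"dy":0,"dz":0,"turn":0}])

```text
time_s: 15.02
eef_pos: [0.4845, 0.3587, 0.0217]
eef_rot: [-0.0, 0.633, 0.774, -0.0]
wrist_force: [-0.6, -0.8, -0.0]
opening: 1.0
```

Down and released. I'll back off to look, then push from behind with closed fingers.

Request:
drive_tool(commands=[{"gripper":0,"dx":0,"dy":0,"dz":-4,"turn":0},{"gripper":0,"dx":0,"dy":0,"dz":-9,"turn":0},{"gripper":0.5,"dx":0,"dy":-4,"dz":-11,"turn":0},{"gripper":1,"dx":0,"dy":-8,"dz":-11,"turn":0},{"gripper":1,"dx":0,"dy":-8,"dz":-11,"turn":0},{"gripper":1,"dx":0,"dy":-8,"dz":-11,"turn":0},{"gripper":1,"dx":0,"dy":-8,"dz":-11,"turn":0}])

```text
time_s: 15.9
eef_pos: [0.4072, 0.3429, 0.1318]
eef_rot: [0.0, 0.633, 0.774, 0.0]
wrist_force: [0.4, 0.1, -0.3]
opening: -0.004
```

```bash
python3 look.py side sT3;  python3 look.py wrist wT3; python3 look.py top tT3; python3 -c "
import cv2
i=cv2.imread('pics/tT3.png');cv2.imwrite('pics/tT3c.png',cv2.resize(i[185:275,165:255],None,fx=6.5,fy=6.5,interpolation=2))
i=cv2.imread('pics/sT3.png');cv2.imwrite('pics/sT3c.png',cv2.resize(i[120:210,220:340],None,fx=6,fy=6,interpolation=2))"
```

```text
15.95 [0.4071 0.3429 0.1317] [-0.61 -0.46  0.1 ] [ 0.047  0.012 -0.057] 0.001
16.0 [0.4069 0.3428 0.1316] [ 0.28 -1.2   0.08] [-0.026 -0.003  0.   ] 0.006
16.05 [0.4068 0.3428 0.1316] [ 0.08 -0.28  0.28] [-0.046 -0.017  0.005] -0.002
```

View pics/sT3c.png

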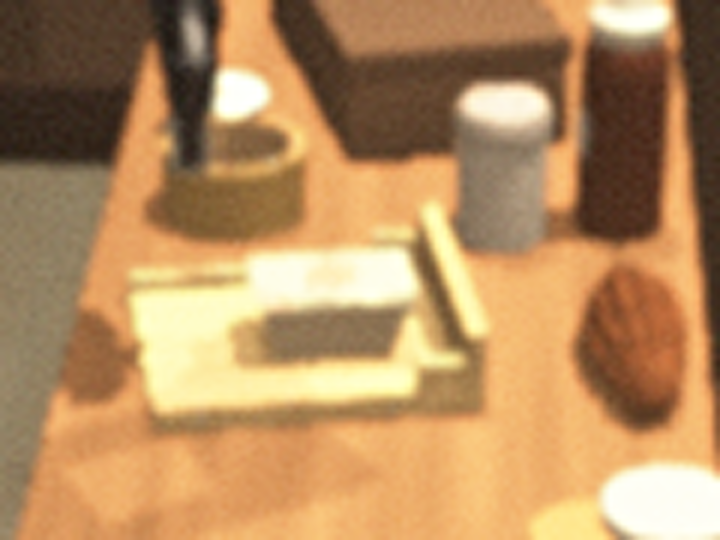

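View pics/wT3.png

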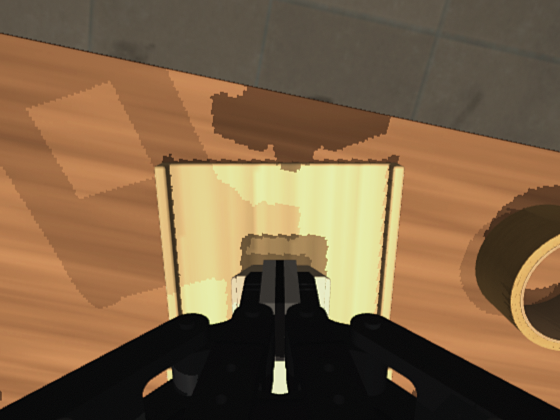

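View pics/tT3c.png

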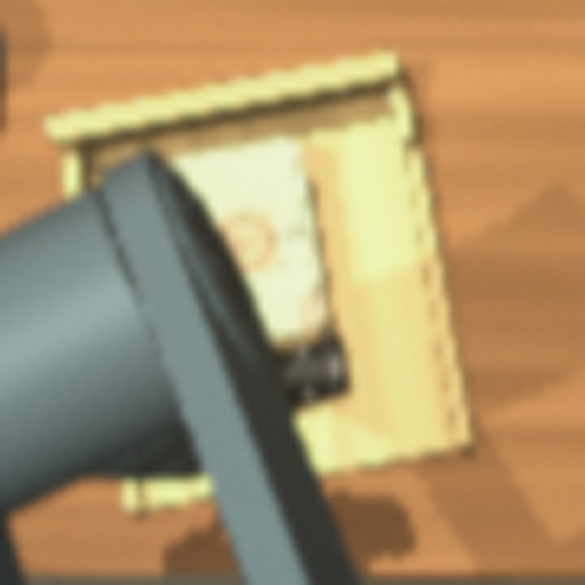

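The box sits flat and centred in the tray (box middle at column 281, tray middle at 280), about 2 cm short of the stop. I'll go down behind it and push slowly.

Request:
drive_tool(commands=[{"gripper":1,"dx":0,"dy":0,"dz":5,"turn":0},{"gripper":1,"dx":0,"dy":0,"dz":9,"turn":0},{"gripper":1,"dx":0,"dy":0,"dz":10.6,"turn":0},{"gripper":1,"dx":0,"dy":0,"dz":10.6,"turn":0},{"gripper":1,"dx":0,"dy":0.5,"dz":10.6,"turn":0},{"gripper":1,"dx":0,"dy":1,"dz":10.6,"turn":0},{"gripper":1,"dx":0,"dy":1.3,"dz":10.6,"turn":0},{"gripper":1,"dx":0,"dy":1.6,"dz":10.6,"turn":0},{"gripper":1,"dx":0,"dy":1.9,"dz":10.6,"turn":0},{"gripper":1,"dx":0,"dy":2.2,"dz":10.6,"turn":0},{"gripper":1,"dx":0,"dy":2.5,"dz":10.6,"turn":0},{"gripper":1,"dx":0,"dy":2.8,"dz":10.6,"turn":0},{"gripper":1,"dx":0,"dy":3.1,"dz":10.6,"turn":0},{"gripper":1,"dx":0,"dy":3.4,"dz":10.6,"turn":0}])

```text
time_s: 17.8
eef_pos: [0.4394, 0.3495, 0.0257]
eef_rot: [-0.0, 0.633, 0.774, -0.0]
wrist_force: [-1.2, -0.2, -0.5]
opening: -0.004
```

```bash
python3 look.py side sT4;  python3 look.py wrist wT4;  python3 -c "
import cv2
i=cv2.imread('pics/sT4.png');cv2.imwrite('pics/sT4c.png',cv2.resize(i[120:210,220:340],None,fx=6,fy=6,interpolation=2))"
```

```text
17.85 [0.44   0.3496 0.0258] [-0.51 -0.27 -0.48] [-0.053  0.09  -0.021] -0.004
17.9 [0.4399 0.3496 0.0258] [ 0.57 -0.85 -0.69] [0.005 0.027 0.005] -0.003
```

View pics/sT4c.png

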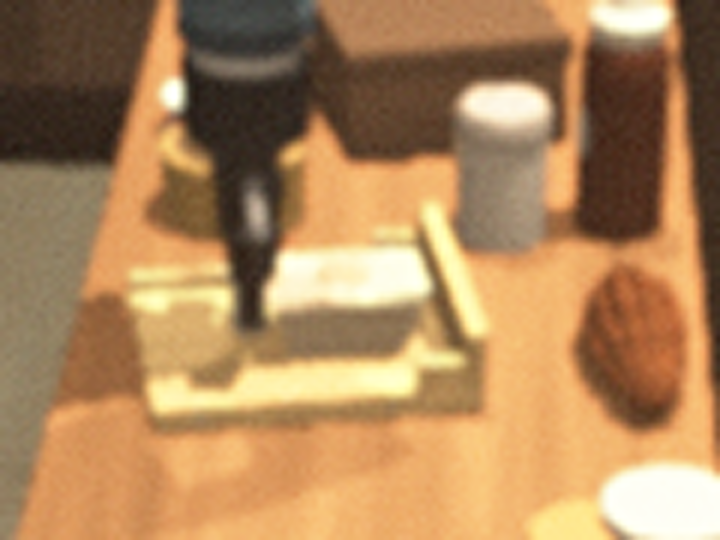

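The box has moved about 8 mm and there is still a gap. I'll continue slowly.

Request:
drive_tool(commands=[{"gripper":1,"dx":0,"dy":0.2,"dz":0,"turn":0},{"gripper":1,"dx":0,"dy":0.4,"dz":0,"turn":0},{"gripper":1,"dx":0,"dy":0.6,"dz":0,"turn":0},{"gripper":1,"dx":0,"dy":0.8,"dz":0,"turn":0},{"gripper":1,"dx":0,"dy":0.9,"dz":0,"turn":0}])

```text
time_s: 18.52
eef_pos: [0.4484, 0.3513, 0.0258]
eef_rot: [0.0, 0.633, 0.774, 0.0]
wrist_force: [-0.6, -0.5, -0.8]
opening: 0.002
```

Request:
drive_tool(commands=[{"gripper":1,"dx":0,"dy":0.1,"dz":0,"turn":0},{"gripper":1,"dx":0,"dy":0.2,"dz":0,"turn":0}])

```text
time_s: 18.77
eef_pos: [0.4503, 0.3517, 0.0258]
eef_rot: [-0.0, 0.633, 0.774, -0.0]
wrist_force: [-1.7, -0.0, 0.2]
opening: -0.004
```

```bash
python3 look.py side sT5;  python3 look.py wrist wT5;  python3 -c "
import cv2
i=cv2.imread('pics/sT5.png');cv2.imwrite('pics/sT5c.png',cv2.resize(i[140:200,240:320],None,fx=10,fy=10,interpolation=2))"
```

```text
18.825 [0.4504 0.3518 0.0258] [-0.57 -0.54 -0.18] [0.    0.154 0.005] 0.001
18.875 [0.4504 0.3517 0.0258] [-0.43 -0.54  0.06] [0.035 0.055 0.051] -0.001
```

View pics/sT5c.png

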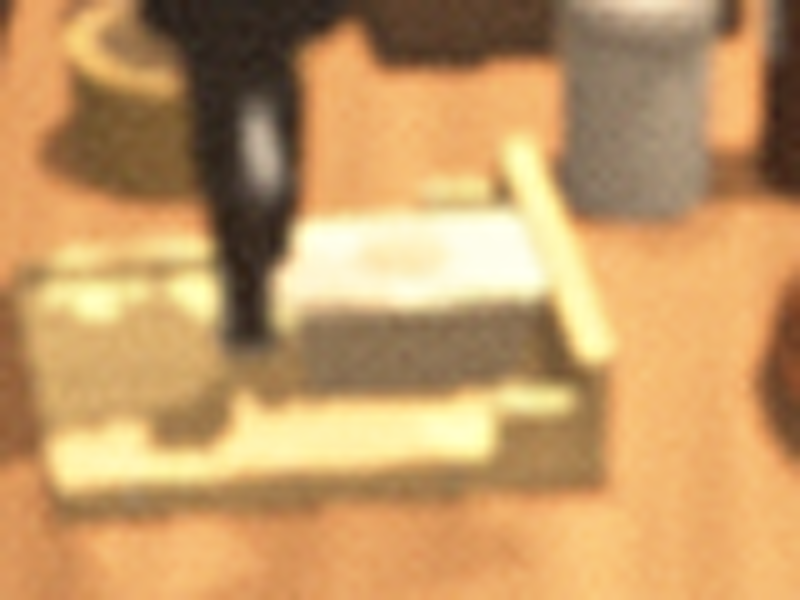

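Only a few millimetres remain. I'll take 1 mm steps and watch the force.

Request:
drive_tool(commands=[{"gripper":1,"dx":0,"dy":0.1,"dz":0,"turn":0},{"gripper":1,"dx":0,"dy":0.15,"dz":0,"turn":0}])

```text
time_s: 19.12
eef_pos: [0.4517, 0.352, 0.0258]
eef_rot: [0.0, 0.633, 0.774, -0.0]
wrist_force: [-0.7, -0.6, 1.0]
opening: -0.001
```

Request:
drive_tool(commands=[{"gripper":1,"dx":0,"dy":0.1,"dz":0,"turn":0},{"gripper":1,"dx":0,"dy":0.1,"dz":0,"turn":0}])

```text
time_s: 19.38
eef_pos: [0.4527, 0.3522, 0.0258]
eef_rot: [0.0, 0.633, 0.774, -0.0]
wrist_force: [-1.1, -0.6, 0.2]
opening: -0.001
```

Request:
drive_tool(commands=[{"gripper":1,"dx":0,"dy":0.1,"dz":0,"turn":0},{"gripper":1,"dx":0,"dy":0.1,"dz":0,"turn":0}])

```text
time_s: 19.62
eef_pos: [0.4529, 0.3522, 0.0257]
eef_rot: [-0.0, 0.633, 0.774, -0.001]
wrist_force: [-4.4, -1.3, 4.4]
opening: -0.002
```

The stop contact shows as a jump to −4.4 N, with the TCP stalling. I'll back straight off, raise, and check.

Request:
drive_tool(commands=[{"gripper":1,"dx":0,"dy":0,"dz":0,"turn":0},{"gripper":1,"dx":0,"dy":-0.2,"dz":0,"turn":0},{"gripper":1,"dx":0,"dy":-1.5,"dz":0,"turn":0},{"gripper":1,"dx":0,"dy":-3,"dz":0,"turn":0},{"gripper":1,"dx":0,"dy":-3,"dz":-5,"turn":0},{"gripper":1,"dx":0,"dy":-3,"dz":-11,"turn":0},{"gripper":1,"dx":0,"dy":-6,"dz":-15,"turn":0},{"gripper":1,"dx":-12,"dy":-9,"dz":-20,"turn":0},{"gripper":1,"dx":-17,"dy":-9,"dz":-20,"turn":0},{"gripper":1,"dx":-17,"dy":-9,"dz":-20,"turn":0},{"gripper":1,"dx":-17,"dy":-9,"dz":-20,"turn":0},{"gripper":1,"dx":-17,"dy":-9,"dz":-20,"turn":0}])

```text
time_s: 21.12
eef_pos: [0.3987, 0.1681, 0.2255]
eef_rot: [-0.0, 0.633, 0.774, 0.0]
wrist_force: [0.4, 0.0, -0.5]
opening: -0.0
```

```bash
python3 look.py side sF;  python3 look.py top tF;  python3 -c "
import cv2,numpy as np
i=cv2.imread('pics/sF.png');a=cv2.resize(i[140:200,240:320],(400,400*6//8),interpolation=2)
i=cv2.imread('pics/tF.png');b=cv2.resize(i[188:268,165:245],(800,800),interpolation=2)[:600]
cv2.imwrite('pics/sFc.png',cv2.resize(a,(800,600)));cv2.imwrite('pics/tFc.png',b)"
```

```text
21.175 [0.3986 0.1686 0.2253] [-0.15 -0.26  0.26] [0.02  0.016 0.057] -0.003
21.225 [0.3985 0.1689 0.2253] [-0.11  0.61 -0.65] [-0.027  0.023 -0.029] 0.0
```

View pics/sFc.png

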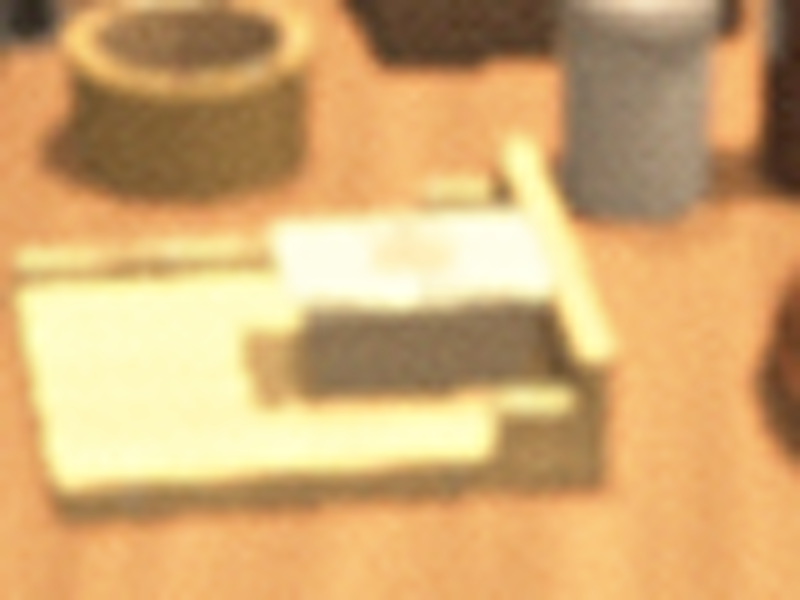

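View pics/tFc.png

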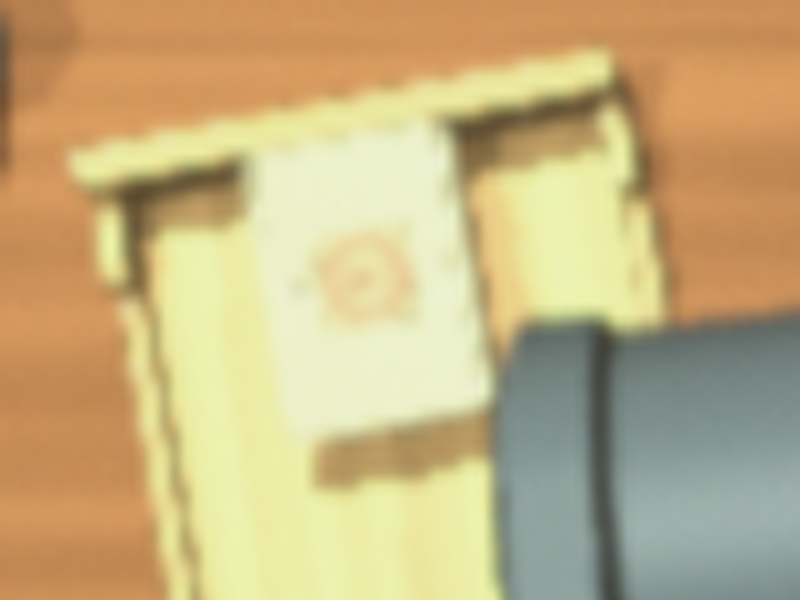

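View pics/tF.png

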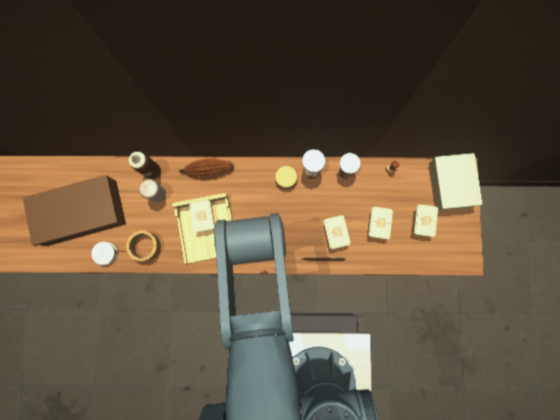

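The box is flush with the stop, with no dark gap along its far edge from (248,158) to (445,122), and square and central. The other boxes, pen and bystanders haven't moved. Handing in.

```bash
python3 -c "
from bench import ctrl
print(ctrl.hand_in(), ctrl.get_obs()['time_s'])"
```

```text
the job is handed in; nothing more can be done
the job is handed in; nothing more can be done
```

The light box is the leftmost of the four (nearest the tray). It now lies flat, lengthwise and central in the tray with its end against the stop, handed in at about 21 s.

- **First lift was wrong:** my first feel of this box used too firm a grip and raised it whole instead of one end. I set it down and repeated with a soft pinch. That time one end rose about 1 cm while the other stayed on the bench, confirmed in the side view.
- **Which box is light:** the tip force was about 1.3 N after taking off the sensor's no-load reading; a full box would need at least about 2.2 N. Carried whole, it read 1.9 N, or about 0.19 kg. The tip force was noisy and a little above the 0.9–1.1 N expected for a light box, so the whole weight is what settled it. I did not touch or test the other three boxes.
- **Placing:** I set it down about 2 cm short of the stop, then pushed it from behind with closed fingers until the force jumped to about 4 N and the arm stalled.
- **Last checks:** the final pictures show no visible gap at the stop and the box square to it. The other boxes and the bystanders looked unmoved, and the robot was clear of everything.

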